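# Refile delivered samples in order

## Task

Move the four sample containers from the grey delivery carrier to the aluminium storage rack, one to a compartment, keeping their order: the one next to the carrier's white label plate goes into the compartment next to the rack's label plate, and so on along the row to the last. Carry them upright, set each one down without dropping it, and leave it standing upright on the floor of its compartment.

Things in the scene. Friction and masses are not known exactly. Their poses are not given: they have to be found in the camera images.
- pot_center (a point): The wide pot: white round screw-cap sample pot, 62 mm high, body 36 mm diameter, ribbed cap 40 mm diameter filling its top 16 mm. This point is its centre, half-way up; z runs up its axis. About 45 g.
- tall_center (a point): The tall pot: white round screw-cap sample tube with a flat base, 82 mm high, body 27 mm diameter, ribbed cap 30 mm diameter filling its top 18 mm. This point is its centre, half-way up; z runs up its axis. About 40 g.
- vial_center (a point): The small vial: white round screw-cap vial, 54 mm high, body 20 mm diameter, ribbed cap 22 mm diameter filling its top 14 mm. This point is its centre, half-way up; z runs up its axis. About 20 g.
- square_center (a point): The square bottle: white, 70 mm high, body 26 by 26 mm and 46 mm high, then a short shoulder, round ribbed cap 22 mm diameter filling its top 18 mm. This point is its centre, half-way up; z runs up its axis. Its x and y axes are square to its sides. About 35 g.
- carrier: The delivery carrier, fixed: shallow painted grey frame, 65 (its x) by 245 (its y) by 16 mm high, holding four black blocks in a row. Origin: middle of its underside, z up. A white sloped label plate stands out 29 mm beyond its +y end, up to 25 mm high. Its four places, counted from the label plate, are centred at y = +90, +30, -30, -90 mm, x = 0.
- rack: The storage rack, fixed: open aluminium tray, 65 (its x) by 245 (its y) by 25 mm high, with four square compartments in a row, 55 by 55 mm inside, walls 5 mm, floor 5 mm above the bench, all empty. Origin: middle of its underside, z up. A white label plate like the carrier's is beyond its +y end. Compartments, counted from it, are centred at y = +90, +30, -30, -90 mm, x = 0.
- block_pot: Black block in the carrier, bored for the wide pot, which stands in it at the start: 56 by 56 by 26 mm high, top 30 mm above the bench, with a round hole of 39 mm, 18 mm deep (hole floor 12 mm above the bench). Fixed, in any of the carrier's four places. Origin: middle of its underside, axes as the carrier's.
- block_tall: Black block in the carrier, bored for the tall pot, which stands in it at the start: 56 by 56 by 26 mm high, top 30 mm above the bench, with a round hole of 30 mm, 18 mm deep (hole floor 12 mm above the bench). Fixed, in any of the carrier's four places. Origin: middle of its underside, axes as the carrier's.
- block_vial: Black block in the carrier, bored for the small vial, which stands in it at the start: 56 by 56 by 26 mm high, top 30 mm above the bench, with a round hole of 23 mm, 18 mm deep (hole floor 12 mm above the bench). Fixed, in any of the carrier's four places. Origin: middle of its underside, axes as the carrier's.
- block_square: Black block in the carrier, bored for the square bottle, which stands in it at the start: 56 by 56 by 26 mm high, top 30 mm above the bench, with a square hole of 29 mm, 18 mm deep (hole floor 12 mm above the bench). Fixed, in any of the carrier's four places. Origin: middle of its underside, axes as the carrier's.
Not all that is in view belongs to the job. Leave any blue or purple look-alike of the part that bears tall_center alone. Leave any pink look-alike of the part that bears pot_center alone.

How it is judged:
At the end, for the whole second after the job is handed in: Each container is in the compartment with the same number, counted from the label plate, as its block has in the carrier: within 20 mm of the compartment's centre along and across, base within 5 mm of the floor, tilted under 0.12 rad, slower than 0.02 m/s (((y of block_pot in the frame of carrier between 0.07 and 0.11 m and y of pot_center in the frame of rack between 0.07 and 0.11 m) or (y of block_pot in the frame of carrier between 0.01 and 0.05 m and y of pot_center in the frame of rack between 0.01 and 0.05 m) or (y of block_pot in the frame of carrier between -0.05 and -0.01 m and y of pot_center in the frame of rack between -0.05 and -0.01 m) or (y of block_pot in the frame of carrier between -0.11 and -0.07 m and y of pot_center in the frame of rack between -0.11 and -0.07 m)) and x of pot_center in the frame of rack between -0.02 and 0.02 m and z of pot_center in the frame of rack between 0.031 and 0.041 m and angle between each of pot_center, tall_center, vial_center, square_center's own z axis and vertical below 0.12 rad and linear speed of each of pot, tall, vial, square below 0.02 m/s and ((y of block_tall in the frame of carrier between 0.07 and 0.11 m and y of tall_center in the frame of rack between 0.07 and 0.11 m) or (y of block_tall in the frame of carrier between 0.01 and 0.05 m and y of tall_center in the frame of rack between 0.01 and 0.05 m) or (y of block_tall in the frame of carrier between -0.05 and -0.01 m and y of tall_center in the frame of rack between -0.05 and -0.01 m) or (y of block_tall in the frame of carrier between -0.11 and -0.07 m and y of tall_center in the frame of rack between -0.11 and -0.07 m)) and x of tall_center in the frame of rack between -0.02 and 0.02 m and z of tall_center in the frame of rack between 0.041 and 0.051 m and ((y of block_vial in the frame of carrier between 0.07 and 0.11 m and y of vial_center in the frame of rack between 0.07 and 0.11 m) or (y of block_vial in the frame of carrier between 0.01 and 0.05 m and y of vial_center in the frame of rack between 0.01 and 0.05 m) or (y of block_vial in the frame of carrier between -0.05 and -0.01 m and y of vial_center in the frame of rack between -0.05 and -0.01 m) or (y of block_vial in the frame of carrier between -0.11 and -0.07 m and y of vial_center in the frame of rack between -0.11 and -0.07 m)) and x of vial_center in the frame of rack between -0.02 and 0.02 m and z of vial_center in the frame of rack between 0.027 and 0.037 m and ((y of block_square in the frame of carrier between 0.07 and 0.11 m and y of square_center in the frame of rack between 0.07 and 0.11 m) or (y of block_square in the frame of carrier between 0.01 and 0.05 m and y of square_center in the frame of rack between 0.01 and 0.05 m) or (y of block_square in the frame of carrier between -0.05 and -0.01 m and y of square_center in the frame of rack between -0.05 and -0.01 m) or (y of block_square in the frame of carrier between -0.11 and -0.07 m and y of square_center in the frame of rack between -0.11 and -0.07 m)) and x of square_center in the frame of rack between -0.02 and 0.02 m and z of square_center in the frame of rack between 0.035 and 0.045 m); the robot touches nothing.
It fails at once if a container is tipped over (more than 0.7 rad from upright) (angle between any of pot_center, tall_center, vial_center, square_center's own z axis and vertical above 0.7 rad).
It fails at once if a container is dropped (falls free by more than about 2 cm) ((contact force between the fingers and pot below 0.05 N and linear speed of pot above 0.6 m/s and height (world z) of pot_center below 0.066 m) or (contact force between the fingers and tall below 0.05 N and linear speed of tall above 0.6 m/s and height (world z) of tall_center below 0.076 m) or (contact force between the fingers and vial below 0.05 N and linear speed of vial above 0.6 m/s and height (world z) of vial_center below 0.062 m) or (contact force between the fingers and square below 0.05 N and linear speed of square above 0.6 m/s and height (world z) of square_center below 0.07 m)).
It also fails if it takes over 104 s, if anything falls off the work surface, if the arm or the gripper's body presses on something with over 40 N, if the wrist force passes 120 N, or if a joint passes its speed limit or range.

## Robot

A 6-joint arm with a two-finger parallel gripper is mounted at the origin on the work surface. World frame = base frame: x ahead of the robot, y to its left, z up, the work surface at z = 0. Lengths are in m, angles in rad, forces in N, time in s.
With the tool pointing down it reaches from about 0.3 to 0.875 m from the base axis. Payload 6.4 kg.
Tool frame: the origin (TCP) lies midway between the tips of the shut fingers; the grasp point (between the pads) lies manip.pinch_z behind it (manip.pinch_z is the distance from the TCP to the grasp point, in m); z points along the fingers, y is the line along which they close (so a half turn about z gives the same grasp; the last joint's range is limited). The gripper opens to 88 mm and grips with 3 to 60 N. Pads are 18 mm wide; open, the fingers measure 123 mm over their backs; the gripper's body (75 mm by 187 mm) begins 45 mm behind the grasp point.
Start: joints at [-1.363, 0.181, 1.607, -0, 1.354, -0.206], TCP at [0.231, -0.526, 0.239] pointing down, gripper open.
Joint ranges: [-2.99, 2.99], [-0.89, 2.07], [0.3, 2.58], [-1.14, 4.28], [0, 2.63], [-3.12, 3.12]. Speed limits (rad/s): [2.57, 2.57, 3.01, 3.14, 3.14, 3.14].

## Interface

Orientations are given as a 3x3 rotation matrix whose columns are the frame's x, y, z axes.
In Python, from cell import manip gives the robot as it stands. The module is installed in compiled form; this text tells all that it offers.
- The arm moves only by the shell command python3 -m handwheel 'ROWS'. ROWS is JSON, a list of rows, each a list of 5 numbers: the opening in per cent of the stroke, from 0 (shut) to 100 (fully open), then the shift along the tool's x, y, z in mm, then the turn about the tool's z in rad. A call has exactly 5 rows; each row shifts and turns the commanded pose from where the row before left it, along the tool's axes as they then stand; what a row does not reach is not made up. A row lasts 1/8 s, in which the tool goes at most 62.5 mm and 10.7 degrees, less where a joint would pass 70% of its speed; a pose out of reach is approached as far as the arm can. A call with a gripper value outside its range is refused whole. The fingers move at their own pace and stop on an object; the grip force is fixed at half the most. Time passes only in rows, so rows that do not move let the fingers close, or fill a call up. It gives the time, the measured TCP pose, the force, the opening and the grip force at its end, in the units of the state.
- manip.observe(): the state, without advancing time (a new reading comes with each control period).
- manip.get_image(name): name is "scene" or "side" or "wrist"; returns the picture (480x640x3 uint8, blue, green, red); there is no depth.
- manip.get_calibration(name): a dict with "fx", "fy", "cx", "cy" (pixels), "R" (3x3) and "t" (3): a world point X has camera coordinates R X + t; the wrist camera has in their place "tool_from_camera" (4x4, takes a point from camera to tool coordinates, whose origin is the TCP and whose axes are the flange's). Camera axes: x right, y down, z forward; pixel columns grow to the right and rows downward; lengths in m; the calibration is good to about 2 mm. A picture is of the moment at which its call begins: read the wrist's pose just before it. get_calibration takes no time and is no camera call.
- manip.hand_in(): hands the job in; it is judged then, once.
Trained networks look in the newest picture that a camera, given by its name, has taken for a name from the list of things; names that differ only in an ending like _2 or _b are one class to them, and where a whole thing is asked for, a point or a joint stands for the part that bears it (a point fixed in the world has none). Each returns a list of dicts, best first, with "conf" (0 to 1); they miss things now and then, are a little off and sometimes report something else, mostly with a low value. They report only what shows in the picture. A call takes as long as a camera call. They do not tell look-alikes from the thing itself.
- manip.find_in(camera, target): "rect" ([left, top, right, bottom] in pixels, round what is visible of it).
- manip.cut_out(camera, target): "region" (480x640 bool, what is visible of it) and "rect" ([left, top, right, bottom] in pixels, round what is visible of it).
The state is a dict: "clock": time; "q": joint angles; "qvel": joint speeds; "joint_torque": joint torques, N m; "ee_pos": TCP position; "ee_rot": TCP orientation; "wrist_force": force on the tool from outside, world axes, zero at the start; "moment": the same for the moment, N m; "finger_gap": opening from 0.0 (shut) to 1.0 (fully open); "gripper_force": force on a finger pad.
Only numpy, scipy, OpenCV 4.12 (cv2) and the standard library are available. Lean on these libraries where they do the work, as an engineer would, in place of code of your own. Each camera call takes 0.05 s, during which the arm holds its last target. There are 200 camera calls.

## Working session

There is one attempt and no reset: what is moved stays moved. The work goes in short steps, Python scripts to look and compute and a shell command to move; the robot and the scene stay as the last step left them, time stands still between calls to the robot, and variables do not carry over. Pictures are saved under pics/ and viewed, at most 14 in all, crops included, and the job is handed in when it is done.

```bash
mkdir -p pics; python3 - <<'E'
from cell import manip
import cv2,numpy as np
s=manip.observe();print(s['clock'],s['ee_pos'],np.round(s['ee_rot'],3).tolist(),s['finger_gap'],manip.pinch_z)
for c in ['scene','side','wrist']:
    cv2.imwrite(f'pics/{c}0.png',manip.get_image(c))
    k=manip.get_calibration(c);print(c,{a:np.round(b,3).tolist() for a,b in k.items()})
    for t in ['pot_center','tall_center','vial_center','square_center','carrier','rack','block_pot','block_tall','block_vial','block_square']:
        r=manip.find_in(c,t);print(c,t,[(np.round(d['rect']).tolist(),round(d['conf'],2)) for d in r[:4]])
E
```

```text
0.0 [ 0.23111356 -0.5259459   0.23782554] [[0.916, 0.402, -0.0], [0.402, -0.916, 0.002], [0.0, -0.002, -1.0]] 1.0036542679457865 0.0187
scene {'fx': 618.936, 'fy': 618.936, 'cx': 309.4, 'cy': 235.846, 'R': [[-0.321, 0.947, 0.014], [0.743, 0.261, -0.616], [-0.587, -0.188, -0.787]], 't': [0.208, -0.37, 1.619]}
scene pot_center [([185.0, 222.0, 202.0, 248.0], 0.67), ([163.0, 261.0, 186.0, 294.0], 0.61)]
scene tall_center [([312.0, 176.0, 328.0, 212.0], 0.97), ([263.0, 176.0, 276.0, 204.0], 0.86), ([300.0, 221.0, 314.0, 257.0], 0.79)]
scene vial_center [([215.0, 211.0, 225.0, 232.0], 0.64)]
scene square_center [([234.0, 189.0, 256.0, 221.0], 0.77), ([184.0, 220.0, 204.0, 249.0], 0.21)]
scene carrier [([174.0, 181.0, 299.0, 262.0], 0.74)]
scene rack [([226.0, 206.0, 263.0, 233.0], 0.41)]
scene block_pot [([180.0, 229.0, 215.0, 258.0], 0.72)]
scene block_tall [([250.0, 192.0, 287.0, 215.0], 0.64), ([350.0, 236.0, 487.0, 313.0], 0.29)]
scene block_vial [([202.0, 216.0, 241.0, 241.0], 0.84)]
scene block_square [([227.0, 201.0, 265.0, 231.0], 0.75)]
side {'fx': 453.134, 'fy': 453.134, 'cx': 3
[... 643 characters left out ...]
 [([245.0, 128.0, 295.0, 224.0], 0.57)]
side block_pot [([383.0, 330.0, 424.0, 379.0], 0.97)]
side block_tall [([256.0, 311.0, 306.0, 352.0], 0.82)]
side block_vial [([335.0, 323.0, 385.0, 368.0], 0.68), ([267.0, 294.0, 293.0, 334.0], 0.22)]
side block_square [([295.0, 312.0, 340.0, 359.0], 0.58)]
wrist {'fx': 371.253, 'fy': 371.253, 'cx': 320.116, 'cy': 238.086, 'tool_from_camera': [[-0.001, -0.948, -0.32, 0.084], [1.0, -0.001, -0.002, -0.001], [0.001, -0.32, 0.948, -0.146], [0.0, 0.0, 0.0, 1.0]]}
wrist pot_center []
wrist tall_center []
wrist vial_center []
wrist square_center []
wrist carrier []
wrist rack []
wrist block_pot []
wrist block_tall []
wrist block_vial []
wrist block_square []
```

View pics/scene0.png

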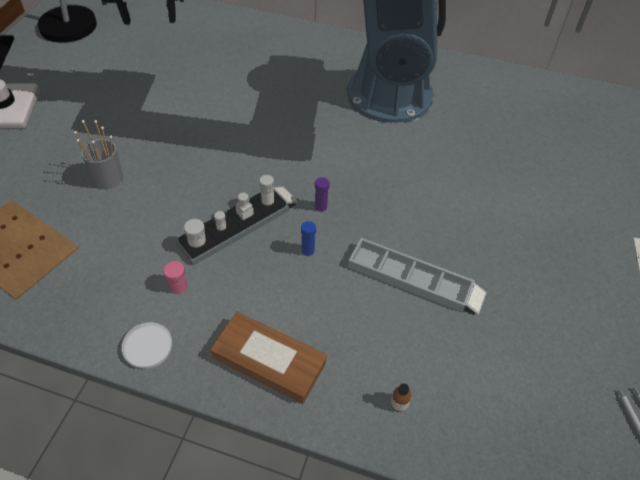

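View pics/side0.png

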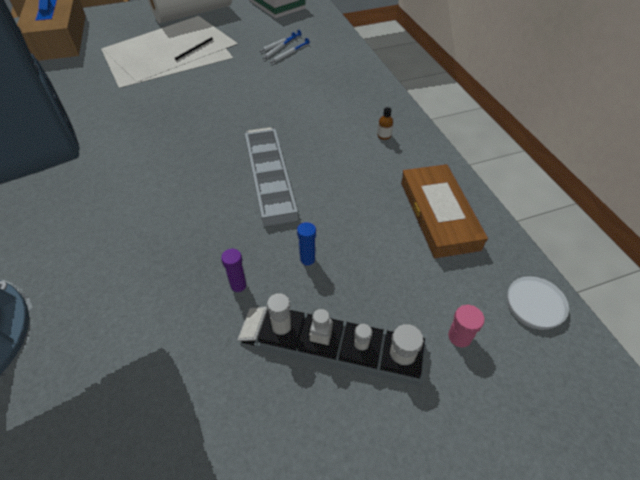

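The scene shows the carrier at lower-left of centre (180–295, 180–255) with its label at (285,195). Order from the label: tall, square, vial, pot. The rack is at (350–485, 240–310), with its label at (477,297). Look-alikes for the tall pot are purple (321,194) and blue (308,239), and for the wide pot pink (175,277). The white ones standing in the black blocks are the ones meant: tall (269,190), pot (194,235).

```bash
cat > h.py <<'E'
from cell import manip
import cv2,numpy as np
from scipy.optimize import least_squares
K={c:manip.get_calibration(c) for c in ['scene','side','wrist']}
def cam(c,s=None):
    k=K[c]
    if c!='wrist': return np.array(k['R']),np.array(k['t'])
    T=np.eye(4);T[:3,:3]=s['ee_rot'];T[:3,3]=s['ee_pos']
    M=np.linalg.inv(T@np.array(k['tool_from_camera']));return M[:3,:3],M[:3,3]
def proj(c,X,s=None):
    R,t=cam(c,s);k=K[c];P=np.atleast_2d(X)@R.T+t
    return np.c_[k['fx']*P[:,0]/P[:,2]+k['cx'],k['fy']*P[:,1]/P[:,2]+k['cy']]
def ray(c,uv,z,s=None):   # pixel(s) -> world point at height z
    R,t=cam(c,s);k=K[c];uv=np.atleast_2d(uv)
    d=np.c_[(uv[:,0]-k['cx'])/k['fx'],(uv[:,1]-k['cy'])/k['fy'],np.ones(len(uv))]@R
    o=-R.T@t;return o+d*((z-o[2])/d[:,2])[:,None]
def W(p,X): # pose x,y,yaw
    c,s=np.cos(p[2]),np.sin(p[2]);X=np.atleast_2d(X)
    return np.c_[p[0]+c*X[:,0]-s*X[:,1],p[1]+s*X[:,0]+c*X[:,1],X[:,2]]
def go(x,y,z,yaw=None):
    """tool-axis shift to world target; turn first. yaw = world angle of closing line (mod pi)"""
    s=manip.observe();R=np.array(s['ee_rot']);p=np.array(s['ee_pos']);turn=0
    if yaw is not None:
        cur=np.arctan2(R[1,1],R[0,1]);d=(yaw-cur+np.pi/2)%np.pi-np.pi/2;turn=-d
        c,q=np.cos(turn),np.sin(turn);R=R@np.array([[c,-q,0],[q,c,0],[0,0,1]])
    print('t',round(s['clock'],2),'turn',round(turn,4),'shift mm',np.round(1000*R.T@(np.array([x,y,z])-p),1),'pos',np.round(p,4),'q6',round(s['q'][5],2),'tilt',np.round(R[:2,2],4))
E
python3 - <<'E'
from h import *
H=dict(tall=(.082,.015,.0135),square=(.070,.011,.013),vial=(.054,.011,.010),pot=(.062,.020,.018))
Y=dict(tall=.09,square=.03,vial=-.03,pot=-.09)
obs={'scene':dict(pot=[185,222,202,248],tall=[263,176,276,204],vial=[215,211,225,232],square=[234,189,256,221]),
'side':dict(tall=[268,293,292,335],vial=[355,324,370,349],square=[311,310,332,344],pot=[391,326,422,366])}
a=np.linspace(0,2*np.pi,24)
def top(n,p):
    h,r,_=H[n];return W(p,np.c_[r*np.cos(a),Y[n]+r*np.sin(a),0*a+.012+h])
def f(p):
    e=[]
    for c in obs:
        for n,r in obs[c].items():
            q=proj(c,top(n,p)); e+=[ (q[:,0].min()+q[:,0].max()-r[0]-r[2])/2,q[:,1].min()-r[1]]
    return e
R0=ray('scene',[[269,190],[194,235]],.05);d=R0[0]-R0[1];m=R0.mean(0)
r=least_squares(f,[m[0],m[1],np.arctan2(-d[0],d[1])],loss='soft_l1');print('carrier',r.x,np.round(f(r.x),1))
# rack rough from rim corners, label end last
sc=np.array([[357,241],[348,265],[476,282],[466,306]]);print(np.round(ray('scene',sc,.025),3).tolist())
sd=np.array([[246,130],[275,128],[264,220],[297,214]]);print(np.round(ray('side',sd,.025),3).tolist())
print(np.round(ray('scene',[[478,298]],.02),3),ray('scene',[[285,195]],.02))
im=cv2.imread('pics/scene0.png')[230:320,335:495];cv2.imwrite('pics/rk.png',cv2.resize(im,None,fx=5,fy=5,interpolation=cv2.INTER_CUBIC))
for x in ['np']:go(r.x[0],r.x[1],.3,r.x[2])
E
```

```text
carrier [ 0.54872583 -0.20552858  0.96824306] [-0.4 -3.9 -2.7 -0.9 -0.9 -0.3 -1.9  3.8 -2.1 -1.1  0.2  0.  -1.1 -1.5
  0.6 -0.7]
[[0.513, 0.058, 0.025], [0.578, 0.058, 0.025], [0.534, 0.31, 0.025], [0.596, 0.301, 0.025]]
[[0.537, 0.317, 0.025], [0.597, 0.302, 0.025], [0.506, 0.056, 0.025], [0.565, 0.05, 0.025]]
[[0.566 0.32  0.02 ]] [[ 0.43876274 -0.12856422  0.02      ]]
t 1.65 turn 1.0164 shift mm [  79.7 -444.4  -61.3] pos [ 0.2312 -0.5265  0.2387] q6 -0.21 tilt [-0.  0.]
```

View pics/rk.png

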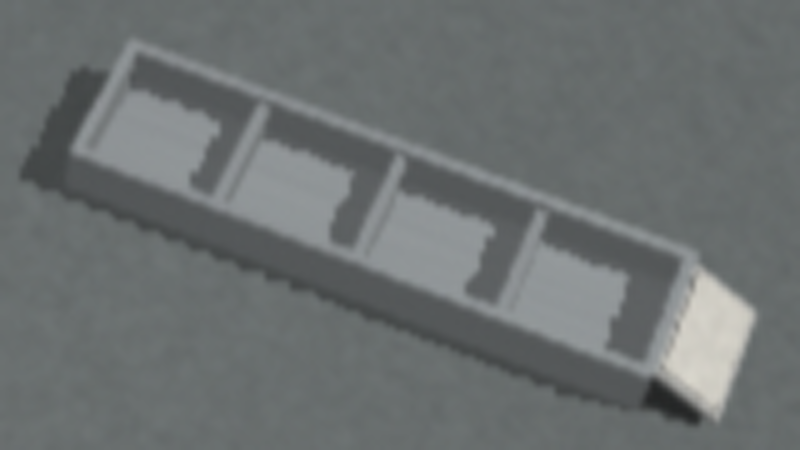

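```bash
python3 -m handwheel '[[100,0,0,-30,0.18],[100,0,0,-30,0.18],[100,0,0,0,0.18],[100,0,0,0,0.18],[100,0,0,0,0.18]]' && python3 -m handwheel '[[100,0,0,0,0.116],[100,10,-55,0,0],[100,10,-55,0,0],[100,10,-55,0,0],[100,10,-55,0,0]]' && python3 -m handwheel '[[100,10,-55,0,0],[100,10,-55,0,0],[100,10,-55,0,0],[100,10,-55,0,0],[100,0,0,0,0]]'; python3 - <<'E'
from h import *
s=manip.observe();cv2.imwrite('pics/w1.png',manip.get_image('wrist'))
go(.5487,-.2055,.3,.968)
for t in ['pot_center','tall_center','vial_center','square_center','carrier','block_pot','block_tall','block_vial','block_square']:
    r=manip.cut_out('wrist',t)
    for d in r[:2]:
        m=d['region'].astype(np.uint8);M=cv2.minAreaRect(cv2.findNonZero(m));print(t,np.round(d['rect']),round(d['conf'],2),np.round(M[0],1),np.round(M[1],1),round(M[2],1))
np.save('s1.npy',s,allow_pickle=True)
E
```

```text
clock: 2.28
ee_pos: [0.2312, -0.5265, 0.2988]
ee_rot: [[0.881, -0.473, 0.0], [-0.473, -0.881, -0.0], [0.0, 0.0, -1.0]]
wrist_force: [-0.9, 0.1, 0.5]
finger_gap: 1.001
gripper_force: 0.0
clock: 2.9
ee_pos: [0.3898, -0.3665, 0.2989]
ee_rot: [[0.824, -0.567, 0.0], [-0.567, -0.824, -0.0], [0.001, 0.0, -1.0]]
wrist_force: [0.9, -0.4, -0.2]
finger_gap: 0.998
gripper_force: 0.0
clock: 3.52
ee_pos: [0.5483, -0.2061, 0.2985]
ee_rot: [[0.827, -0.562, 0.0], [-0.562, -0.827, 0.001], [-0.0, -0.001, -1.0]]
wrist_force: [-0.5, -1.2, 0.3]
finger_gap: 1.0
gripper_force: 0.0
t 3.58 turn 0.0041 shift mm [ 0.  -2.7 -1.5] pos [ 0.5471 -0.2077  0.2985] q6 1.6 tilt [-0.0004  0.0001]
pot_center [300.  84. 341. 129.] 0.67 [319.  104.5] [43. 40.] 90.0
pot_center [231.   0. 278.  43.] 0.59 [254.5  21. ] [42. 47.] 90.0
tall_center [307. 254. 338. 303.] 0.78 [321.5 276.5] [47. 29.] 90.0
tall_center [174. 245. 218. 297.] 0.73 [197.3 271.3] [26.2 53.7] 45.0
vial_center [306. 155. 332. 178.] 0.57 [320.5 166.5] [21.  23.7] 26.6
square_center [309. 206. 334. 238.] 0.64 [320.5 221.5] [35. 23.] 90.0
square_center [289.  75. 350. 303.] 0.52 [319.5 187. ] [226.  59.] 90.0
carrier [282.  75. 350. 303.] 0.7 [318.5 187. ] [228.  61.] 90.0
carrier [292.  77. 347. 133.] 0.28 [318.5 105. ] [56. 55.] 90.0
block_pot [294.  77. 347. 136.] 0.93 [318.5 105. ] [56. 53.] 90.0
block_tall [296. 236. 343. 286.] 0.56 [320.5 262.5] [47. 47.] 90.0
block_vial [295. 135. 344. 193.] 0.76 [320.  162.3] [52.6 51.2] 88.6
block_vial [287.  74. 352. 302.] 0.33 [319.5 187.5] [227.  61.] 90.0
block_square [297. 187. 346. 242.] 0.96 [320.5 214. ] [50. 49.] 90.0
block_square [308. 153. 328. 178.] 0.34 [320.4 166.2] [21.8 24. ] 18.4
```

View pics/w1.png

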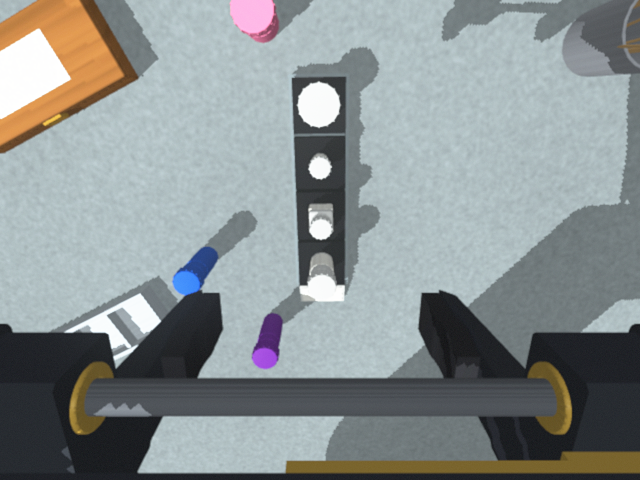

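The wrist view shows the white containers in the black blocks along the column ≈320: pot (319,104), vial (320,166), square (320,220), tall (321,278). The blue (190,278) and purple (266,355) pots stand apart, not in blocks, and the pink pot is at (254,18). Now I'll fit the carrier on the cap tops.

```bash
python3 - <<'E'
from h import *
s=np.load('s1.npy',allow_pickle=True).item()
im=cv2.imread('pics/w1.png')[65:315,260:380];cv2.imwrite('pics/w1c.png',cv2.resize(im,(288,600),interpolation=cv2.INTER_CUBIC))
p=[.5487,-.2055,.968]
for n,y,z in [('pot',-.09,.074),('vial',-.03,.066),('sq',.03,.082),('tall',.09,.094)]: print(n,proj('wrist',W(p,[[0,y,z]]),s))
print(proj('wrist',W(p,[[.028,-.118,.03],[-.028,-.118,.03]]),s))
E
```

```text
pot [[321.2222383  104.71358244]]
vial [[320.87203931 167.82249461]]
sq [[320.56062688 229.11519138]]
tall [[320.26018989 287.37504317]]
[[294.09253517  76.4817463 ]
 [348.5495853   76.75702286]]
```

View pics/w1c.png

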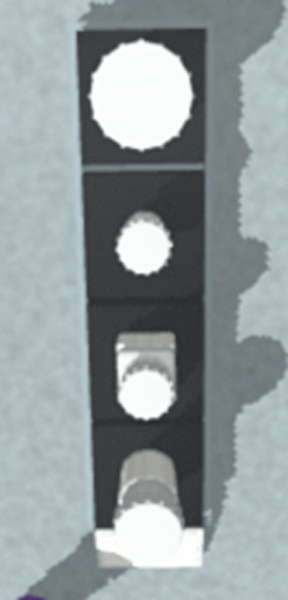

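```bash
python3 - <<'E'
from h import *
s=np.load('s1.npy',allow_pickle=True).item()
P=np.array([[0,-.09,.074],[0,-.03,.066],[0,.03,.082],[0,.09,.094],[.028,-.118,.03],[-.028,-.118,.03]])
o=np.array([[318.75,104.6],[320,167.9],[321.25,229.2],[322.1,286.7],[292.5,78],[346.2,77]])
f=lambda p:(proj('wrist',W(p,P),s)-o).ravel()
r=least_squares(f,[.5487,-.2055,.968]);p=r.x;print(p,np.round(r.fun,1))
np.save('carrier.npy',p)
# rack from scene
Q=np.array([[-.0325,-.1225,.025],[.0325,-.1225,.025],[-.0325,.1225,.025],[.0325,.1225,.025]])
oo=np.array([[361.6,238],[349.6,260],[474,281],[466,304.6]])
for c,ob in [('scene',oo),('side',np.array([[264,220],[297,214],[246,130],[275,128]]))]:
    r=least_squares(lambda p:(proj(c,W(p,Q),s)-ob).ravel(),[.55,.18,0]);print('rack',c,r.x,np.round(r.fun,1))
for n,y,z in [('pot',-.09,.12),('tall',.09,.16)]:
    w=W(p,[[0,y,0]])[0];print(n,w);go(w[0],w[1],z,p[2])
E
```

```text
[ 0.54852643 -0.20538149  0.98821331] [ 0.5  0.4  0.3  0.1 -0.1  0.1 -0.1  0.8 -0.7 -0.7  0.  -0.6]
rack scene [ 0.5480279   0.18195772 -0.11745904] [-0.3 -0.5 -0.6  0.2  1.2 -0.7 -0.3  0.9]
rack side [ 0.55081551  0.17912675 -0.12051638] [-1.7 -1.9  1.1 -1.9 -0.3  3.7  1.1  1.5]
pot [ 0.62368042 -0.25489793  0.        ]
t 4.03 turn -0.021 shift mm [ 89.6  -5.3 178.8] pos [ 0.546  -0.21    0.2988] q6 1.6 tilt [ 0.0001 -0.0001]
tall [ 0.47337244 -0.15586505  0.        ]
t 4.03 turn -0.021 shift mm [-90.4  -5.3 138.8] pos [ 0.546  -0.21    0.2988] q6 1.6 tilt [ 0.0001 -0.0001]
```

```bash
python3 -m handwheel '[[70,0,0,0,-0.021],[70,45,-2.5,40,0],[70,45,-2.5,40,0],[70,0,0,50,0],[70,0,0,40,0]]'; python3 - <<'E'
from h import *
for i in range(3):
    s=manip.observe();print(s['ee_pos'],s['clock'])
im=manip.get_image('wrist');cv2.imwrite('pics/w2.png',im)
p=np.load('carrier.npy')
s2=manip.observe();print(s2['ee_pos'],s2['clock'])
print(proj('wrist',W(p,[[0,-.09,.074],[0,-.03,.066]]),s))
for d in manip.cut_out('wrist','pot_center')[:2]:print(d['rect'],d['conf'])
go(*W(p,[[0,-.09,0.047]])[0],p[2])
E
```

```text
clock: 4.65
ee_pos: [0.6239, -0.2543, 0.1258]
ee_rot: [[0.836, -0.548, -0.002], [-0.548, -0.836, 0.001], [-0.002, 0.0, -1.0]]
wrist_force: [-0.4, 0.6, 0.3]
finger_gap: 0.699
gripper_force: 0.0
[ 0.62388123 -0.25430838  0.12583315] 4.65
[ 0.62388123 -0.25430838  0.12583315] 4.65
[ 0.62388123 -0.25430838  0.12583315] 4.65
[ 0.62080997 -0.25252264  0.11985658] 4.7
[[322.94162406 264.09813551]
 [322.55681146 344.61346418]]
[287.4, 212.7, 358.8, 297.0] 0.8
[174.4, 72.1, 265.8, 149.7] 0.59
t 4.75 turn 0.0018 shift mm [ 4.4  0.5 75.5] pos [ 0.621  -0.2525  0.1225] q6 1.59 tilt [-0.0091  0.0057]
```

View pics/w2.png

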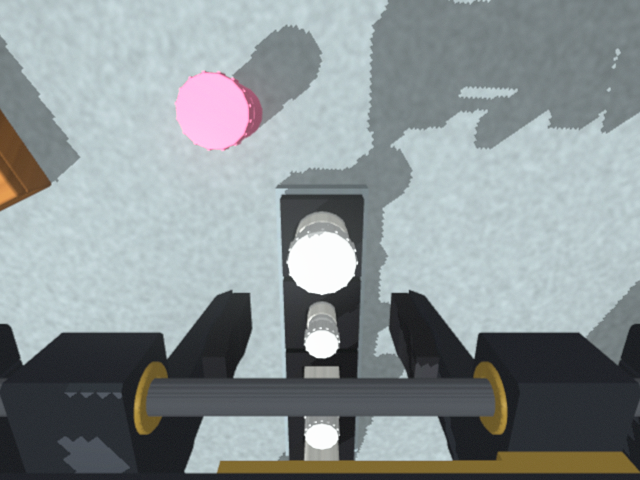

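The white pot's cap is at (322,260), 4 px from the prediction. The pink pot (213,110) is well clear, so I'll descend and grip.

```bash
python3 -m handwheel '[[70,2,0,20,0],[70,0,0,25,0],[70,0,0,20,0],[70,0,0,9,0],[70,0,0,0,0]]'; python3 -c "
from h import *
p=np.load('carrier.npy');go(*W(p,[[0,-.09,0.047]])[0],p[2])"
```

```text
clock: 5.38
ee_pos: [0.626, -0.2555, 0.0545]
ee_rot: [[0.836, -0.549, -0.0], [-0.549, -0.836, 0.0], [-0.0, 0.0, -1.0]]
wrist_force: [0.8, 0.7, 0.5]
finger_gap: 0.702
gripper_force: 0.0
t 5.38 turn 0.0015 shift mm [-2.2  0.8  7.5] pos [ 0.626  -0.2555  0.0545] q6 1.59 tilt [-0.0004  0.0002]
```

```bash
python3 -m handwheel '[[70,-2,0,7,0],[70,0,0,0,0],[0,0,0,0,0],[0,0,0,0,0],[0,0,0,0,0]]'; python3 -m handwheel '[[0,0,0,0,0],[0,0,0,-5,0],[0,0,0,-20,0],[0,0,0,-40,0],[0,0,0,-60,0]]';  python3 - <<'E'
from h import *
p=[.549,.181,-.1185]
for n,y in [('pot',-.09)]:
    w=W(p,[[0,y,.16]])[0];go(*w,p[2])
s=manip.observe();cv2.imwrite('pics/w3.png',manip.get_image('side'))
E
```

```text
clock: 6.0
ee_pos: [0.6245, -0.2545, 0.048]
ee_rot: [[0.836, -0.549, 0.0], [-0.549, -0.836, -0.0], [0.001, 0.0, -1.0]]
wrist_force: [-0.9, -0.4, 0.9]
finger_gap: 0.44
gripper_force: 30.0
clock: 6.62
ee_pos: [0.6233, -0.2538, 0.1733]
ee_rot: [[0.836, -0.549, -0.003], [-0.549, -0.836, 0.002], [-0.003, 0.0, -1.0]]
wrist_force: [0.4, -1.0, -0.5]
finger_gap: 0.442
gripper_force: 30.0
t 6.62 turn 1.1081 shift mm [-332.9  125.1   14.1] pos [ 0.6233 -0.2538  0.1733] q6 1.59 tilt [-0.0028  0.0018]
```

```bash
python3 -m handwheel '[[0,0,0,0,-0.185],[0,0,0,0,-0.185],[0,0,0,0,-0.185],[0,0,0,0,-0.185],[0,0,0,0,-0.185]]' && python3 -m handwheel '[[0,0,0,0,-0.185],[0,0,0,0,-0.185],[0,0,0,0,-0.185],[0,0,0,0,-0.185],[0,0,0,0,-0.185]]' && python3 -m handwheel '[[0,0,0,0,-0.183],[0,50,-18,0,0],[0,50,-18,0,0],[0,50,-18,0,0],[0,50,-18,0,0]]' >/dev/null&& python3 -m handwheel '[[0,50,-18,0,0],[0,50,-18,0,0],[0,33,-17,0,0],[0,0,0,0,0],[0,0,0,0,0]]';  python3 - <<'E'
from h import *
p=[.549,.181,-.1185]
for n,y in [('pot',-.09)]:
    w=W(p,[[0,y,.1]])[0];go(*w,p[2])
s=manip.observe();cv2.imwrite('pics/w4.png',manip.get_image('wrist'));np.save('s4.npy',s,allow_pickle=True)
Q=np.array([[-.0325,-.1225,.025],[.0325,-.1225,.025],[-.0325,.1225,.025],[.0325,.1225,.025]])
print(proj('wrist',W(p,Q),s).round(1).tolist())
E
```

```text
clock: 7.3
ee_pos: [0.6247, -0.2546, 0.1743]
ee_rot: [[0.939, 0.343, 0.001], [0.343, -0.939, -0.001], [0.001, 0.001, -1.0]]
wrist_force: [1.0, -0.0, 0.4]
finger_gap: 0.439
gripper_force: 30.0
clock: 7.92
ee_pos: [0.6247, -0.2546, 0.1743]
ee_rot: [[0.292, 0.957, 0.001], [0.957, -0.292, -0.001], [-0.0, 0.002, -1.0]]
wrist_force: [0.2, 0.5, -1.0]
finger_gap: 0.439
gripper_force: 30.0
clock: 9.18
ee_pos: [0.5404, 0.0907, 0.1737]
ee_rot: [[0.118, 0.993, 0.002], [0.993, -0.118, -0.0], [-0.0, 0.002, -1.0]]
wrist_force: [0.3, -0.4, -0.8]
finger_gap: 0.442
gripper_force: 30.0
t 9.18 turn -0.0001 shift mm [ 0.7 -2.3 73.7] pos [0.5404 0.0907 0.1737] q6 0.07 tilt [ 0.0018 -0.0005]
[[279.4, 256.8], [355.6, 256.7], [265.5, -98.4], [366.7, -98.5]]
```

View pics/w4.png

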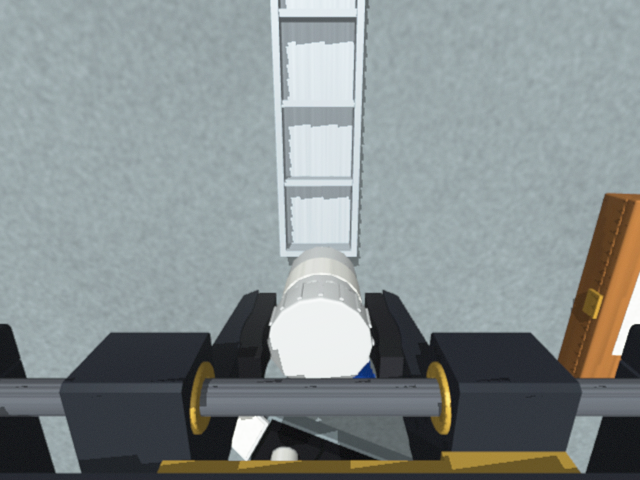

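The rack's end rim corners are at (282,256) and (359,255), against the predicted 279 and 356. So the rack is about 2.5 mm further in +x: pose (.5515,.181). The tool is therefore centred, and I'll lower the pot.

```bash
python3 -m handwheel '[[0,0,0,40,0],[0,0,0,40,0],[0,0,0,30,0],[0,0,0,15,0],[0,0,0,5,0]]'; python3 -m handwheel '[[0,0,0,0,0],[0,0,0,1,0],[0,0,0,0,0],[0,0,0,0,0],[0,0,0,0,0]]'
```

```text
clock: 9.85
ee_pos: [0.5399, 0.0903, 0.0423]
ee_rot: [[0.12, 0.993, -0.001], [0.993, -0.12, -0.0], [-0.0, -0.001, -1.0]]
wrist_force: [-0.0, -0.0, -0.9]
finger_gap: 0.439
gripper_force: 30.0
clock: 10.48
ee_pos: [0.5399, 0.0911, 0.0419]
ee_rot: [[0.119, 0.993, 0.0], [0.993, -0.119, -0.0], [0.0, 0.0, -1.0]]
wrist_force: [0.1, -0.0, -0.7]
finger_gap: 0.441
gripper_force: 30.0
```

```bash
python3 -m handwheel '[[0,0,0,1,0],[0,0,0,0,0],[60,0,0,0,0],[70,0,0,0,0],[70,0,0,0,0]]'; python3 -m handwheel '[[70,0,0,-20,0],[70,0,0,-50,0],[70,0,0,-50,0],[70,0,0,-20,0],[70,0,0,0,0]]';  python3 - <<'E'
from h import *
manip.get_image('side')
print([(d['rect'],d['conf']) for d in manip.find_in('side','pot_center')[:3]])
r=[.5515,.181,-.1185];c=np.array([*W(r,[[0,-.09,.067]])[0]])
print('expected top centre px',proj('side',c),'base',proj('side',c-[0,0,.062]))
p=np.load('carrier.npy');go(*W(p,[[0,-.03,.15]])[0],p[2])
E
```

```text
clock: 11.1
ee_pos: [0.5397, 0.0911, 0.0406]
ee_rot: [[0.119, 0.993, -0.0], [0.993, -0.119, 0.0], [-0.0, -0.0, -1.0]]
wrist_force: [-0.7, 0.0, 0.0]
finger_gap: 0.698
gripper_force: 0.0
clock: 11.72
ee_pos: [0.541, 0.091, 0.1826]
ee_rot: [[0.119, 0.993, 0.004], [0.993, -0.119, -0.0], [0.0, 0.004, -1.0]]
wrist_force: [-0.3, 0.0, 0.0]
finger_gap: 0.699
gripper_force: 0.0
[([265.4, 176.8, 285.4, 215.8], 0.9), ([447.6, 303.5, 481.8, 347.9], 0.73), ([353.2, 325.4, 371.3, 349.4], 0.19)]
expected top centre px [[275.78757855 184.99920292]] base [[278.24297459 208.86333812]]
t 11.82 turn -1.1072 shift mm [-200.9 -242.4   29.6] pos [0.5392 0.0911 0.1797] q6 0.07 tilt [-0.0013  0.0001]
```

```bash
python3 -m handwheel '[[70,0,0,0,-0.1845],[70,0,0,0,-0.1845],[70,0,0,0,-0.1845],[70,0,0,0,-0.1845],[70,0,0,0,-0.1845]]' >/dev/null; python3 -m handwheel '[[70,0,0,0,-0.1845],[70,-40,-48,0,0],[70,-40,-48,0,0],[70,-40,-48,0,0],[70,-40,-48,0,0]]'>/dev/null;python3 -m handwheel '[[70,-41,-50,20,0],[70,0,0,20,0],[70,0,0,20,0],[70,0,0,0,0],[70,0,0,0,0]]';  python3 - <<'E'
from h import *
s=manip.observe();cv2.imwrite('pics/w5.png',manip.get_image('wrist'))
p=np.load('carrier.npy');go(*W(p,[[0,-.03,.040]])[0],p[2])
print(proj('wrist',W(p,[[0,-.03,.066],[0,.03,.082]]),s).round(1).tolist())
print([(d['rect'],d['conf']) for d in manip.find_in('wrist','vial_center')[:3]])
E
```

```text
clock: 13.7
ee_pos: [0.5742, -0.2153, 0.1224]
ee_rot: [[-0.836, 0.549, 0.0], [0.549, 0.836, 0.0], [0.0, 0.0, -1.0]]
wrist_force: [0.1, -0.5, -0.2]
finger_gap: 0.697
gripper_force: 0.0
t 13.75 turn 0.0016 shift mm [-2.5 -5.7 83.1] pos [ 0.5746 -0.2157  0.1231] q6 -1.54 tilt [ 0.0011 -0.0006]
[[308.8, 267.8], [306.9, 169.7]]
[([292.1, 231.0, 327.9, 285.4], 0.74)]
```

View pics/w5.png

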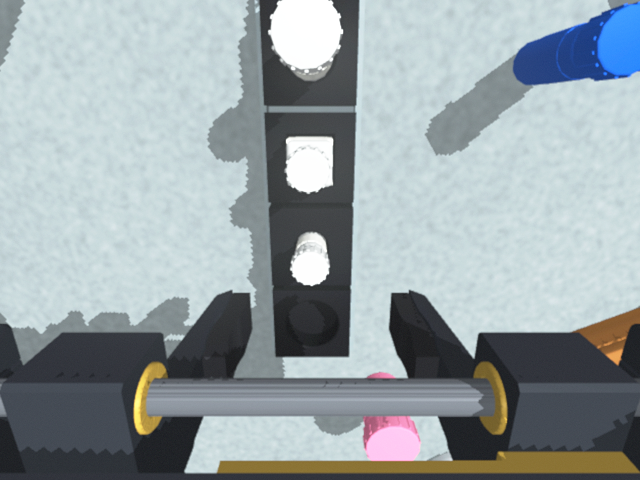

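The vial's cap is at (310,266) and the square bottle's at (308,171), both within 2 px of the prediction. Gripping the vial.

```bash
python3 -m handwheel '[[70,-2.5,-5.5,0,0],[70,0,0,30,0],[70,0,0,30,0],[70,0,0,17,0],[70,0,0,5,0]]'; python3 -m handwheel '[[70,0,0,0,0],[0,0,0,0,0],[0,0,0,0,0],[0,0,0,0,0],[0,0,0,0,0]]'; python3 -c "
from h import *
p=np.load('carrier.npy');go(*W(p,[[0,-.03,0.040]])[0],p[2])"
```

```text
clock: 14.42
ee_pos: [0.5726, -0.2226, 0.0395]
ee_rot: [[-0.835, 0.55, -0.001], [0.55, 0.835, 0.001], [0.001, -0.0, -1.0]]
wrist_force: [-0.9, 0.5, 0.7]
finger_gap: 0.7
gripper_force: 0.0
clock: 15.05
ee_pos: [0.5731, -0.2227, 0.0405]
ee_rot: [[-0.835, 0.55, 0.0], [0.55, 0.835, -0.0], [-0.0, 0.0, -1.0]]
wrist_force: [-0.0, -0.3, 0.0]
finger_gap: 0.271
gripper_force: 0.0
t 15.05 turn -0.0002 shift mm [0.  1.  0.5] pos [ 0.5731 -0.2227  0.0405] q6 -1.55 tilt [ 0.0003 -0.0002]
```

```bash
python3 -m handwheel '[[0,0,0,0,0],[0,0,0,0,0],[0,0,0,0,0],[0,0,0,-5,0],[0,0,0,-20,0]]'; python3 -m handwheel '[[0,0,0,-50,0],[0,0,0,-55,0],[0,0,0,0,0],[0,0,0,0,0.1845],[0,0,0,0,0.1845]]'; python3 -m handwheel '[[0,0,0,0,0.1845],[0,0,0,0,0.1845],[0,0,0,0,0.1845],[0,0,0,0,0.1845],[0,0,0,0,0]]'; python3 -c "
from h import *
p=[.5515,.181,-.1185];go(*W(p,[[0,-.03,0.1]])[0],p[2])"
```

```text
clock: 15.68
ee_pos: [0.5719, -0.222, 0.0648]
ee_rot: [[-0.835, 0.55, -0.003], [0.55, 0.835, 0.002], [0.003, -0.0, -1.0]]
wrist_force: [0.2, 0.1, -0.0]
finger_gap: 0.227
gripper_force: 30.0
clock: 16.3
ee_pos: [0.5726, -0.2224, 0.1705]
ee_rot: [[-0.575, 0.818, -0.0], [0.818, 0.575, 0.0], [0.0, -0.0, -1.0]]
wrist_force: [0.5, 0.5, -0.3]
finger_gap: 0.228
gripper_force: 30.0
clock: 16.92
ee_pos: [0.5727, -0.2225, 0.1701]
ee_rot: [[0.117, 0.993, -0.001], [0.993, -0.117, 0.0], [0.0, -0.001, -1.0]]
wrist_force: [-0.9, -0.4, 0.1]
finger_gap: 0.229
gripper_force: 30.0
t 16.93 turn 0.0012 shift mm [368.1 -68.7  70.3] pos [ 0.5727 -0.2225  0.1701] q6 -0.45 tilt [-0.0005  0.0003]
```

```bash
python3 -m handwheel '[[0,53,-10,0,0],[0,53,-10,0,0],[0,53,-10,0,0],[0,53,-10,0,0],[0,53,-10,0,0]]' >/dev/null; python3 -m handwheel '[[0,53,-10,0,0],[0,50,-9,0,0],[0,0,0,0,0],[0,0,0,30,0],[0,0,0,30,0]]'; python3 -m handwheel '[[0,0,0,30,0],[0,0,0,20,0],[0,0,0,15,0],[0,0,0,8,0],[0,0,0,0,0]]'; python3 -c "
from h import *
p=[.5515,.181,-.1185];go(*W(p,[[0,-.03,0.0335]])[0],p[2])"
```

```text
clock: 18.18
ee_pos: [0.5486, 0.15, 0.11]
ee_rot: [[0.116, 0.993, 0.001], [0.993, -0.116, -0.0], [-0.0, 0.001, -1.0]]
wrist_force: [-0.7, 0.4, 0.1]
finger_gap: 0.228
gripper_force: 30.0
clock: 18.8
ee_pos: [0.5481, 0.1506, 0.0371]
ee_rot: [[0.118, 0.993, -0.0], [0.993, -0.118, -0.0], [-0.0, -0.0, -1.0]]
wrist_force: [0.3, 0.8, -0.2]
finger_gap: 0.229
gripper_force: 30.0
t 18.8 turn -0.0002 shift mm [ 0.6 -0.2  3.6] pos [0.5481 0.1506 0.0371] q6 0.18 tilt [-0.0005 -0.0001]
```

```bash
python3 -m handwheel '[[0,0,0,3.3,0],[0,0,0,0,0],[30,0,0,0,0],[50,0,0,0,0],[70,0,0,0,0]]'; python3 -m handwheel '[[70,0,0,0,0],[70,0,0,-20,0],[70,0,0,-60,0],[70,0,0,-60,0],[70,0,0,0,0]]';  python3 - <<'E'
from h import *
manip.get_image('side')
print([(d['rect'],d['conf']) for d in manip.find_in('side','vial_center')[:3]])
r=[.5515,.181,-.1185];c=np.array([*W(r,[[0,-.03,.059]])[0]])
print('expected top centre px',proj('side',c),'base',proj('side',c-[0,0,.054]))
p=np.load('carrier.npy');go(*W(p,[[0,.03,.12]])[0],p[2])
E
```

```text
clock: 19.42
ee_pos: [0.5482, 0.151, 0.0341]
ee_rot: [[0.119, 0.993, 0.0], [0.993, -0.119, 0.0], [0.0, 0.0, -1.0]]
wrist_force: [0.3, 0.3, -0.2]
finger_gap: 0.499
gripper_force: 0.0
clock: 20.05
ee_pos: [0.5522, 0.1513, 0.1815]
ee_rot: [[0.119, 0.993, 0.013], [0.993, -0.119, 0.001], [0.002, 0.013, -1.0]]
wrist_force: [-0.1, -0.6, 0.5]
finger_gap: 0.7
gripper_force: 0.0
[([264.2, 161.8, 279.8, 179.4], 0.76)]
expected top centre px [[270.84365767 166.07875279]] base [[273.12519973 186.88320586]]
t 20.15 turn -1.1071 shift mm [-165.9 -297.7   55.5] pos [0.5486 0.151  0.1757] q6 0.18 tilt [0.0028 0.0002]
```

```bash
python3 -m handwheel '[[70,0,0,0,-0.1845],[70,0,0,0,-0.1845],[70,0,0,0,-0.1845],[70,0,0,0,-0.1845],[70,0,0,0,-0.1845]]' >/dev/null; python3 -m handwheel '[[70,0,0,0,-0.1845],[70,-28,-50,0,0],[70,-28,-50,0,0],[70,-28,-50,0,0],[70,-28,-50,0,0]]'>/dev/null;python3 -m handwheel '[[70,-28,-50,0,0],[70,-26,-48,0,0],[70,0,0,20,0],[70,0,0,20,0],[70,0,0,0,0]]';  python3 - <<'E'
from h import *
s=manip.observe();cv2.imwrite('pics/w6.png',manip.get_image('wrist'))
p=np.load('carrier.npy');go(*W(p,[[0,.03,.0543]])[0],p[2])
print(proj('wrist',W(p,[[0,.03,.082],[0,.03,.012],[0,.09,.094]]),s).round(1).tolist())
print([(d['rect'],d['conf']) for d in manip.find_in('wrist','square_center')[:3]])
E
```

```text
clock: 22.02
ee_pos: [0.5203, -0.1881, 0.1307]
ee_rot: [[-0.835, 0.551, -0.006], [0.551, 0.835, 0.004], [0.007, -0.0, -1.0]]
wrist_force: [-0.2, -0.6, 0.3]
finger_gap: 0.701
gripper_force: 0.0
t 22.07 turn -0.0003 shift mm [-2.3  0.8 77.9] pos [ 0.5214 -0.1885  0.1322] q6 -1.55 tilt [-0.0036  0.0023]
[[320.5, 273.6], [320.4, 236.1], [320.4, 171.1]]
[([296.8, 221.5, 340.5, 292.3], 0.71)]
```

```bash
python3 -m handwheel '[[70,0,1,0,0],[70,0,0,30,0],[70,0,0,28,0],[70,0,0,15,0],[70,0,0,5,0]]'; python3 -m handwheel '[[70,0,0,0,0],[0,0,0,0,0],[0,0,0,0,0],[0,0,0,0,0],[0,0,0,0,0]]';python3 -m handwheel '[[0,0,0,0,0],[0,0,0,0,0],[0,0,0,0,0],[0,0,0,0,0],[0,0,0,0,0]]'; python3 -c "
from h import *
p=np.load('carrier.npy');go(*W(p,[[0,.03,0.0543]])[0],p[2])"
```

```text
clock: 22.75
ee_pos: [0.5233, -0.1882, 0.0557]
ee_rot: [[-0.835, 0.55, -0.0], [0.55, 0.835, 0.0], [0.001, 0.0, -1.0]]
wrist_force: [0.6, -0.1, -0.3]
finger_gap: 0.699
gripper_force: 0.0
clock: 23.38
ee_pos: [0.5233, -0.1885, 0.0561]
ee_rot: [[-0.835, 0.55, 0.0], [0.55, 0.835, -0.0], [-0.0, -0.0, -1.0]]
wrist_force: [0.3, 0.7, 1.4]
finger_gap: 0.281
gripper_force: 30.0
clock: 24.0
ee_pos: [0.5234, -0.1885, 0.0561]
ee_rot: [[-0.835, 0.55, 0.0], [0.55, 0.835, -0.0], [-0.0, -0.0, -1.0]]
wrist_force: [-0.4, -1.0, 2.7]
finger_gap: 0.276
gripper_force: 30.0
t 24.0 turn -0.0002 shift mm [-0.3 -0.3  1.8] pos [ 0.5234 -0.1885  0.0561] q6 -1.55 tilt [ 0.0003 -0.0002]
```

Gap 24 mm with a growing vertical force: the fingertips are only pinching the top edge of the body, not the cap. I'll release and take a lower grip, flat on the body.

```bash
python3 -m handwheel '[[35,0,0,0,0],[50,0,0,0,0],[70,0,0,0,0],[70,0,0,0,0],[70,0,0,6,0]]';python3 -m handwheel '[[70,0,0,6,0],[70,0,0,6,0],[70,0,0,0,0],[0,0,0,0,0],[0,0,0,0,0]]'; python3 -m handwheel '[[0,0,0,0,0],[0,0,0,0,0],[0,0,0,0,0],[0,0,0,0,0],[0,0,0,0,0]]'; python3 -c "
from h import *
p=np.load('carrier.npy');go(*W(p,[[0,.03,0.038]])[0],p[2])"
```

```text
clock: 24.62
ee_pos: [0.5237, -0.1886, 0.0501]
ee_rot: [[-0.835, 0.55, 0.001], [0.55, 0.835, -0.001], [-0.001, 0.0, -1.0]]
wrist_force: [-0.3, 0.7, -0.9]
finger_gap: 0.697
gripper_force: 0.0
clock: 25.25
ee_pos: [0.5234, -0.1885, 0.0382]
ee_rot: [[-0.835, 0.55, 0.0], [0.55, 0.835, -0.0], [-0.0, 0.0, -1.0]]
wrist_force: [-0.6, -0.0, -0.2]
finger_gap: 0.495
gripper_force: 0.0
clock: 25.88
ee_pos: [0.5234, -0.1885, 0.0381]
ee_rot: [[-0.835, 0.55, 0.0], [0.55, 0.835, -0.0], [-0.0, -0.0, -1.0]]
wrist_force: [0.0, -0.3, 1.3]
finger_gap: 0.291
gripper_force: 30.0
t 25.88 turn -0.0002 shift mm [-0.3 -0.3  0.1] pos [ 0.5234 -0.1885  0.0381] q6 -1.55 tilt [ 0.0002 -0.0001]
```

```bash
python3 -m handwheel '[[0,0,0,0,0],[0,0,0,-5,0],[0,0,0,-20,0],[0,0,0,-50,0],[0,0,0,-55,0]]'; python3 -m handwheel '[[0,0,0,0,0],[0,0,0,0,0.1845],[0,0,0,0,0.1845],[0,0,0,0,0.1845],[0,0,0,0,0.1845]]'; python3 -m handwheel '[[0,0,0,0,0.1845],[0,0,0,0,0.1845],[0,0,0,0,0],[0,0,0,0,0],[0,0,0,0,0]]'; python3 - <<'E'
from h import *
p=[.5515,.181,-.1185];go(*W(p,[[0,.03,0.1]])[0],p[2])
im=manip.get_image('side');c=proj('side',manip.observe()['ee_pos'])[0].astype(int);print(c)
c=np.clip(c,75,400);cv2.imwrite('pics/w7.png',cv2.resize(im[c[1]-60:c[1]+60,c[0]-70:c[0]+70],None,fx=4,fy=4,interpolation=cv2.INTER_CUBIC))
E
```

```text
clock: 26.5
ee_pos: [0.5225, -0.1879, 0.1687]
ee_rot: [[-0.835, 0.55, -0.002], [0.55, 0.835, 0.001], [0.002, -0.0, -1.0]]
wrist_force: [1.0, -0.4, -0.4]
finger_gap: 0.29
gripper_force: 30.0
clock: 27.12
ee_pos: [0.5224, -0.1879, 0.1664]
ee_rot: [[-0.241, 0.97, -0.002], [0.97, 0.241, 0.001], [0.002, -0.002, -1.0]]
wrist_force: [-0.2, -0.3, -1.0]
finger_gap: 0.295
gripper_force: 30.0
clock: 27.75
ee_pos: [0.5231, -0.1883, 0.1677]
ee_rot: [[0.117, 0.993, -0.0], [0.993, -0.117, 0.0], [0.0, -0.0, -1.0]]
wrist_force: [0.0, 0.1, 0.2]
finger_gap: 0.291
gripper_force: 30.0
t 27.75 turn 0.0015 shift mm [400.1 -15.5  67.8] pos [ 0.5231 -0.1883  0.1677] q6 -0.44 tilt [-0.0004  0.0003]
[319 280]
```

View pics/w7.png

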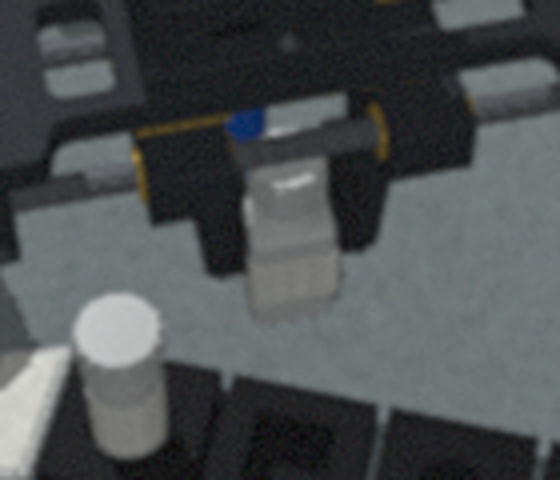

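The square bottle hangs square in the fingers, crop (290,240), with its base about 25 mm below the tips. The tall pot still stands at crop (125,380). Carrying the bottle to compartment 2.

```bash
python3 -m handwheel '[[0,50,-2,0,0],[0,50,-2,0,0],[0,50,-2,0,0],[0,50,-2,0,0],[0,50,-2,0,0]]' >/dev/null; python3 -m handwheel '[[0,50,-2,0,0],[0,50,-2,0,0],[0,50,-1.5,0,0],[0,0,0,0,0],[0,0,0,30,0]]'; python3 -m handwheel '[[0,0,0,40,0],[0,0,0,30,0],[0,0,0,20,0],[0,0,0,12,0],[0,0,0,0,0]]'; python3 -c "
from h import *
p=[.5515,.181,-.1185];go(*W(p,[[0,.03,0.0315]])[0],p[2])"
```

```text
clock: 29.05
ee_pos: [0.5574, 0.211, 0.1401]
ee_rot: [[0.116, 0.993, 0.006], [0.993, -0.117, 0.0], [0.001, 0.005, -1.0]]
wrist_force: [0.5, -0.2, -1.0]
finger_gap: 0.296
gripper_force: 30.0
clock: 29.68
ee_pos: [0.5553, 0.2103, 0.0356]
ee_rot: [[0.119, 0.993, -0.001], [0.993, -0.119, -0.0], [-0.0, -0.001, -1.0]]
wrist_force: [0.3, -0.2, -0.0]
finger_gap: 0.291
gripper_force: 30.0
t 29.68 turn -0.0007 shift mm [ 0.5 -0.3  4.1] pos [0.5553 0.2103 0.0356] q6 0.28 tilt [-0.0008 -0.0002]
```

```bash
python3 -m handwheel '[[0,0,0,3,0],[0,0,0,1,0],[0,0,0,0,0],[0,0,0,0,0],[0,0,0,0,0]]'; python3 -m handwheel '[[40,0,0,0,0],[55,0,0,0,0],[70,0,0,0,0],[70,0,0,0,0],[70,0,0,-5,0]]'; python3 -m handwheel '[[70,0,0,-20,0],[70,0,0,-60,0],[70,0,0,-60,0],[70,0,0,0,0],[70,0,0,0,-0.1845]]';  python3 - <<'E'
from h import *
manip.get_image('side')
print([(d['rect'],d['conf']) for d in manip.find_in('side','square_center')[:3]])
r=[.5515,.181,-.1185];c=np.array([*W(r,[[0,.03,.075]])[0]])
print('expected top centre px',proj('side',c),'base',proj('side',c-[0,0,.07]))
p=np.load('carrier.npy');go(*W(p,[[0,.09,.14]])[0],p[2])
E
```

```text
clock: 30.3
ee_pos: [0.5555, 0.2106, 0.0321]
ee_rot: [[0.119, 0.993, 0.0], [0.993, -0.119, 0.0], [0.0, 0.0, -1.0]]
wrist_force: [-0.5, -0.6, -0.0]
finger_gap: 0.289
gripper_force: 30.0
clock: 30.92
ee_pos: [0.555, 0.2105, 0.0367]
ee_rot: [[0.119, 0.993, -0.001], [0.993, -0.119, -0.0], [-0.0, -0.001, -1.0]]
wrist_force: [0.2, 0.3, 0.2]
finger_gap: 0.695
gripper_force: 0.0
clock: 31.55
ee_pos: [0.5557, 0.2107, 0.1787]
ee_rot: [[-0.07, 0.998, 0.003], [0.998, 0.07, 0.0], [0.0, 0.003, -1.0]]
wrist_force: [-0.1, -0.4, -0.6]
finger_gap: 0.7
gripper_force: 0.0
[([259.4, 137.8, 275.5, 170.3], 0.86)]
expected top centre px [[265.25293017 139.21275213]] base [[268.41876963 166.66974223]]
t 31.65 turn -0.9213 shift mm [-133.4 -350.9   37.2] pos [0.555  0.2106 0.1772] q6 0.1 tilt [-0. -0.]
```

```bash
python3 -m handwheel '[[70,0,0,0,-0.1843],[70,0,0,0,-0.1843],[70,0,0,0,-0.1843],[70,0,0,0,-0.1843],[70,0,0,0,-0.1843]]' >/dev/null; python3 -m handwheel '[[70,-22,-58,0,0],[70,-22,-58,0,0],[70,-22,-58,0,0],[70,-22,-58,0,0],[70,-22,-58,0,0]]'>/dev/null;python3 -m handwheel '[[70,-23,-61,0,0],[70,0,0,20,0],[70,0,0,15,0],[70,0,0,0,0],[70,0,0,0,0]]';  python3 - <<'E'
from h import *
s=manip.observe();cv2.imwrite('pics/w8.png',manip.get_image('wrist'))
p=np.load('carrier.npy');go(*W(p,[[0,.09,.066]])[0],p[2])
print(proj('wrist',W(p,[[0,.09,.094],[0,.09,.012]]),s).round(1).tolist())
print([(d['rect'],d['conf']) for d in manip.find_in('wrist','tall_center')[:3]])
E
```

```text
clock: 33.52
ee_pos: [0.4738, -0.1522, 0.1422]
ee_rot: [[-0.835, 0.551, -0.0], [0.551, 0.835, 0.0], [0.0, 0.0, -1.0]]
wrist_force: [-0.5, -0.3, 0.7]
finger_gap: 0.701
gripper_force: 0.0
t 33.58 turn -0.0002 shift mm [-1.3 -3.3 76.5] pos [ 0.474  -0.1523  0.1425] q6 -1.54 tilt [ 0.0007 -0.0004]
[[312.8, 271.2], [314.7, 228.8]]
[([478.5, 211.7, 581.8, 291.4], 0.95), ([287.8, 217.7, 341.8, 295.6], 0.78), ([388.8, 61.2, 474.3, 128.7], 0.6)]
```

View pics/w8.png

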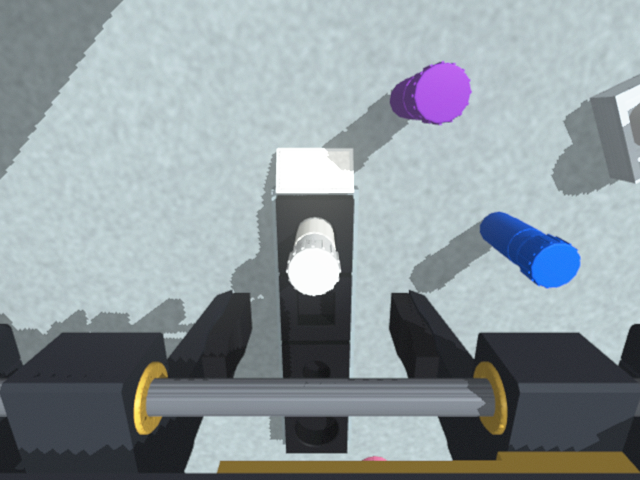

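Of the three candidates, the white one at (313,270), in the block beside the label plate, is the tall pot. Purple (443,93) and blue (555,265) are look-alikes standing clear. It agrees with the prediction, so I'll grip it.

```bash
python3 -m handwheel '[[70,-1,-3,0,0],[70,0,0,30,0],[70,0,0,28,0],[70,0,0,15,0],[70,0,0,3,0]]'; python3 -m handwheel '[[70,0,0,0,0],[0,0,0,0,0],[0,0,0,0,0],[0,0,0,0,0],[0,0,0,0,0]]';python3 -m handwheel '[[0,0,0,0,0],[0,0,0,0,0],[0,0,0,0,0],[0,0,0,0,0],[0,0,0,0,0]]'; python3 -c "
from h import *
p=np.load('carrier.npy');go(*W(p,[[0,.09,0.066]])[0],p[2])"
```

```text
clock: 34.25
ee_pos: [0.4723, -0.1558, 0.0654]
ee_rot: [[-0.834, 0.551, -0.001], [0.551, 0.834, 0.001], [0.001, -0.0, -1.0]]
wrist_force: [0.5, 0.3, 0.2]
finger_gap: 0.698
gripper_force: 0.0
clock: 34.88
ee_pos: [0.4729, -0.1561, 0.0662]
ee_rot: [[-0.834, 0.551, 0.0], [0.551, 0.834, -0.0], [-0.001, 0.0, -1.0]]
wrist_force: [0.3, -0.1, 2.1]
finger_gap: 0.325
gripper_force: 30.0
clock: 35.5
ee_pos: [0.4729, -0.1561, 0.0662]
ee_rot: [[-0.834, 0.551, 0.0], [0.551, 0.834, -0.0], [-0.001, 0.0, -1.0]]
wrist_force: [0.8, 0.7, 5.4]
finger_gap: 0.325
gripper_force: 30.0
t 35.5 turn -0.0012 shift mm [-0.3  0.5  0.2] pos [ 0.4729 -0.1561  0.0662] q6 -1.54 tilt [ 0.0005 -0.0003]
```

```bash
python3 -m handwheel '[[0,0,0,-2,0],[0,0,0,-5,0],[0,0,0,-20,0],[0,0,0,-50,0],[0,0,0,-45,0]]'; python3 -m handwheel '[[0,0,0,0,0],[0,0,0,0,0.1845],[0,0,0,0,0.1845],[0,0,0,0,0.1845],[0,0,0,0,0.1845]]'; python3 -m handwheel '[[0,0,0,0,0.1845],[0,0,0,0,0.1845],[0,0,0,0,0],[0,0,0,0,0],[0,0,0,0,0]]'; python3 - <<'E'
from h import *
p=[.5515,.181,-.1185];go(*W(p,[[0,.09,0.1]])[0],p[2])
im=manip.get_image('side');c=proj('side',manip.observe()['ee_pos'])[0].astype(int);print(c)
c=np.clip(c,75,400);cv2.imwrite('pics/w9.png',cv2.resize(im[c[1]-60:c[1]+60,c[0]-70:c[0]+70],None,fx=4,fy=4,interpolation=cv2.INTER_CUBIC))
E
```

```text
clock: 36.12
ee_pos: [0.4723, -0.1558, 0.1892]
ee_rot: [[-0.834, 0.551, -0.001], [0.551, 0.834, 0.0], [0.001, -0.0, -1.0]]
wrist_force: [-0.5, 0.7, 0.3]
finger_gap: 0.325
gripper_force: 30.0
clock: 36.75
ee_pos: [0.4717, -0.1554, 0.1863]
ee_rot: [[-0.241, 0.971, -0.002], [0.971, 0.241, 0.001], [0.002, -0.002, -1.0]]
wrist_force: [-0.3, 0.3, -0.5]
finger_gap: 0.325
gripper_force: 30.0
clock: 37.38
ee_pos: [0.4724, -0.1559, 0.1876]
ee_rot: [[0.118, 0.993, -0.001], [0.993, -0.118, 0.0], [0.0, -0.001, -1.0]]
wrist_force: [0.3, -0.5, -0.2]
finger_gap: 0.327
gripper_force: 30.0
t 37.38 turn 0.0005 shift mm [433.9  38.7  87.7] pos [ 0.4724 -0.1559  0.1876] q6 -0.44 tilt [-0.0005  0.0003]
[271 261]
```

View pics/w9.png

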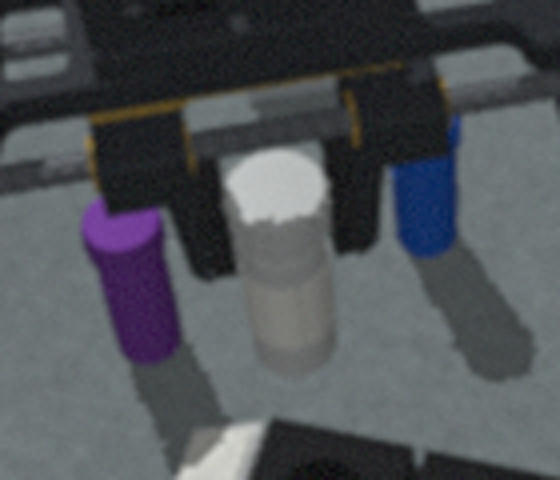

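The tall pot hangs upright in the fingers, crop (285,270). The purple and blue look-alikes are undisturbed and well below. Carrying it to compartment 1.

```bash
python3 -m handwheel '[[0,54,5,0,0],[0,54,5,0,0],[0,54,5,0,0],[0,54,5,0,0],[0,54,5,0,0]]' >/dev/null; python3 -m handwheel '[[0,54,5,0,0],[0,54,5,0,0],[0,56,4,0,0],[0,0,0,0,0],[0,0,0,30,0]]'; python3 -m handwheel '[[0,0,0,40,0],[0,0,0,30,0],[0,0,0,15,0],[0,0,0,9,0],[0,0,0,0,0]]'; python3 -c "
from h import *
p=[.5515,.181,-.1185];go(*W(p,[[0,.09,0.0595]])[0],p[2])"
```

```text
clock: 38.67
ee_pos: [0.565, 0.271, 0.16]
ee_rot: [[0.117, 0.993, 0.005], [0.993, -0.117, 0.001], [0.002, 0.005, -1.0]]
wrist_force: [1.1, 0.6, -0.2]
finger_gap: 0.324
gripper_force: 30.0
clock: 39.3
ee_pos: [0.5636, 0.27, 0.0642]
ee_rot: [[0.12, 0.993, 0.0], [0.993, -0.12, -0.0], [0.0, 0.0, -1.0]]
wrist_force: [0.3, 1.0, -0.2]
finger_gap: 0.325
gripper_force: 30.0
t 39.3 turn -0.0016 shift mm [ 0.2 -1.5  4.7] pos [0.5636 0.27   0.0642] q6 0.38 tilt [ 0.0002 -0.    ]
```

```bash
python3 -m handwheel '[[0,0,-1,3,0],[0,0,0,1.5,0],[0,0,0,0,0],[0,0,0,0,0],[0,0,0,0,0]]'; python3 -m handwheel '[[40,0,0,0,0],[55,0,0,0,0],[70,0,0,0,0],[70,0,0,0,0],[70,0,0,-5,0]]'; python3 -m handwheel '[[70,0,0,-20,0],[70,0,0,-60,0],[70,0,0,-60,0],[70,0,0,-30,0],[70,0,0,0,0]]'; python3 -m handwheel '[[70,-50,0,0,0],[70,-50,0,0,0],[70,-50,0,0,0],[70,-50,0,0,0],[70,-50,0,0,0]]'; python3 - <<'E'
from h import *
im=manip.get_image('side')
r=[.5515,.181,-.1185]
for n,y,h in [('tall',.09,.082),('square',.03,.07),('vial',-.03,.054),('pot',-.09,.062)]:
    c=W(r,[[0,y,.005+h]])[0]
    print(n,[(d['rect'],round(d['conf'],2)) for d in manip.find_in('side',n+'_center')[:3]],'exp top',proj('side',c).round(1),'base',proj('side',c-[0,0,h]).round(1))
cv2.imwrite('pics/wa.png',cv2.resize(im[90:240,200:340],None,fx=4,fy=4,interpolation=cv2.INTER_CUBIC))
E
```

```text
clock: 39.92
ee_pos: [0.5624, 0.2704, 0.0596]
ee_rot: [[0.12, 0.993, 0.0], [0.993, -0.12, 0.0], [0.0, 0.0, -1.0]]
wrist_force: [-0.8, -0.1, -0.4]
finger_gap: 0.322
gripper_force: 30.0
clock: 40.55
ee_pos: [0.5619, 0.2702, 0.0642]
ee_rot: [[0.12, 0.993, -0.001], [0.993, -0.12, -0.0], [-0.0, -0.001, -1.0]]
wrist_force: [0.1, 0.9, 0.6]
finger_gap: 0.7
gripper_force: 0.0
clock: 41.18
ee_pos: [0.5643, 0.2709, 0.2397]
ee_rot: [[0.12, 0.993, 0.008], [0.993, -0.12, 0.002], [0.003, 0.008, -1.0]]
wrist_force: [0.6, -0.8, -0.2]
finger_gap: 0.701
gripper_force: 0.0
clock: 41.8
ee_pos: [0.5311, 0.0208, 0.2332]
ee_rot: [[0.12, 0.993, -0.002], [0.993, -0.12, 0.0], [0.0, -0.002, -1.0]]
wrist_force: [1.4, 0.2, 0.0]
finger_gap: 0.696
gripper_force: 0.0
tall [([219.0, 250.8, 245.3, 293.9], 0.84), ([296.0, 220.8, 315.9, 265.2], 0.66), ([256.1, 110.2, 269.9, 147.5], 0.57)] exp top [[260.2 115.5]] base [[264.1 148. ]]
square [([257.2, 136.2, 276.0, 168.9], 0.69)] exp top [[265.3 139.2]] base [[268.4 166.7]]
vial [([264.3, 162.6, 277.4, 178.5], 0.74)] exp top [[270.8 166.1]] base [[273.1 186.9]]
pot [([268.2, 178.8, 289.1, 214.1], 0.9), ([447.3, 309.3, 486.1, 348.6], 0.8)] exp top [[275.8 185. ]] base [[278.2 208.9]]
```

View pics/wa.png

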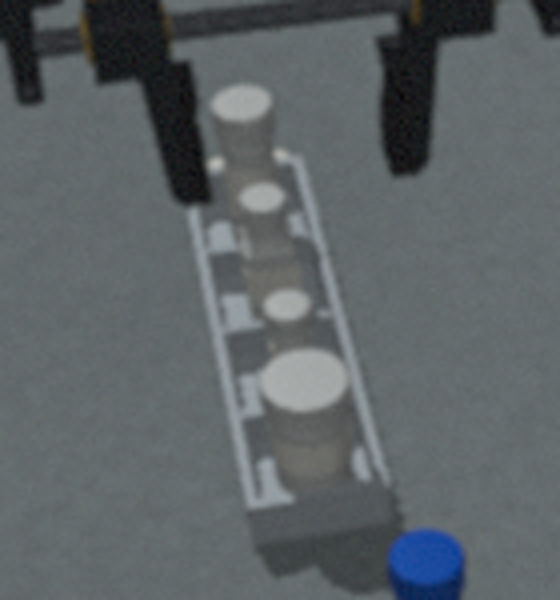

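All four containers stand upright, one per compartment, in order from the label end: tall (242,105), square (262,197), vial (287,305), pot (303,380). The gripper is clear.

```bash
python3 -c "
from cell import manip
print(manip.hand_in())"
```

```text
the job is handed in; nothing more can be done
None
```

The job is handed in at about 42 s of the 104 s: all four containers stand upright in the rack in their original order from the label plate (tall, square, vial, pot), as checked in the last side picture; `hand_in()` itself gave no verdict.

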